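# Pin the swing lens back on its bracket

## Robot

A 6-joint arm with a two-finger parallel gripper is mounted at the origin on a cart in front of the work surface, level with it; the furniture and walls round the work are solid. World frame = base frame: x ahead of the robot, y to its left, z up, the work surface at z = 0. Lengths are in mm, angles in rad, forces in N, time in s.
With the tool pointing down it reaches from about 325 to 875 mm from the base axis. Payload 4.4 kg.
Tool frame: the origin (TCP) lies on the centre line of the jaws, within the pads' length; the fingertips stand 14 mm ahead of it and the grasp point (between the pads) lies 5 mm behind it; z points along the fingers, y is the line along which they close (so a half turn about z gives the same grasp; the last joint's range is limited). The gripper opens to 85 mm and grips with 20 to 120 N. Pads are 22 mm wide; open, the fingers measure 114 mm over their backs; the gripper's body (76 mm by 85 mm) begins 54 mm behind the grasp point. The pads swing forward as they close: fully open they stand 13 mm farther back than shut.
Start: joints at [-1.284, 0.207, 1.542, -0, 1.393, -0.15], TCP at [243.238, -521.021, 220.982] pointing down, gripper open.
Joint ranges: [-2.73, 2.73], [-0.86, 2.22], [0.23, 2.46], [-1.11, 4.25], [0.08, 2.63], [-2.82, 2.82]. Speed limits (rad/s): [2.79, 2.79, 3.14, 3.14, 3.14, 3.14].

## Interface

Orientations are given as a unit quaternion [x, y, z, w].
In Python, from plant import * gives the robot as it stands.
- The arm moves only by the shell command python3 -m jog 'ROWS' [FORCE]. ROWS is one flat JSON list of numbers that holds 1 to 12 rows one after another, with no inner brackets; each row has 7 numbers: the finger opening in mm, then dx, dy, dz in shares of 800 mm (1.0 is 800 mm), then a rotation vector rx, ry, rz in parts of the range, where 1.0 means 2 rad; each row is the pose to reach, as a shift and turn from the pose commanded when the command began, along the tool's axes at that moment; what a row does not reach only later rows make up. A row lasts 1/8 s, in which the tool goes at most 62.5 mm and 0.188 rad, less where a joint would pass 70% of its speed; a pose out of reach is approached as far as the arm can. The fingers move at their own pace and stop on an object; FORCE is the grip in N (left out, the last holds). Time passes only in rows, so rows that do not move let the fingers close. It prints the time, the measured TCP pose, the force, the opening and the grip force at its end. No shift or turn number may pass 1 either way. Input that does not fit is refused with a message, and nothing moves.
- observe(): the state, without advancing time (a new reading comes with each control period).
- snapshot(name): name is "scene" or "top" or "wrist"; returns a dict with "image" (480x640x3 uint8, red, green, blue), "K" (3x3 intrinsics, pixels), "view" (4x4, takes a point from world to camera coordinates). Camera axes: x right, y down, z forward; pixel columns grow to the right and rows downward; lengths in mm; the calibration is good to about 2 mm. A picture is of the moment at which its call begins. There is no depth.
- hand_in(): hands the job in; it is judged then, once.
The state is a dict: "time": time; "joint_positions": joint angles; "qvel": joint speeds; "joint_efforts": joint torques, N m; "tcp_pos": TCP position; "eef_rot": TCP orientation; "contact_force": force on the tool from outside, world axes, zero at the start; "ft_torque": the same for the moment, N m; "width": finger opening in mm; "gripper_force": force on a finger pad.
Only numpy, scipy, OpenCV 4.12 (cv2) and the standard library are available. Lean on these libraries where they do the work, as an engineer would, in place of code of your own. Each camera call takes 0.05 s, during which the arm holds its last target. There are 200 camera calls.

## Task

The bench lens has come off its bracket. Push the eye of the lens arm fully home into the bracket's fork, gently and by feel, thread the hinge pin from the wooden block down through fork and eye until its knob sits on the fork, without forcing anything, then swing the arm on its pin so that the lens stands over the ammonite, as nearly centred on it as the arm allows; leave the fossil and the pebble where they lie and let go of everything.

Things in the scene. Friction and masses are not known exactly. Their poses are not given: they have to be found in the camera images.
- bracket: Dark steel bracket, fixed: foot plate 124 x 66 x 8 mm (x -40 to 84 mm) with a lengthwise slot on which a fork head is bolted fast. Origin on the worktop, z up; the fork opens towards -x. The head can be set along the slot and nobody measured it: the vertical pivot axis of the fork stands on the foot's centre line (y = 0), anywhere from x = -16 to +16 mm, and has to be felt
- fork_about (a point): Middle of the range of the fork's pivot axis, 68 mm up, level with the fork's top. Fork: two round-nosed ears, radius 20 mm about the pivot axis, z 30 to 41 and 57 to 68 mm, slot of 16 mm between; each has a 10 mm through hole on the axis, free below; column behind them, 26 to 42 mm from the axis, 44 mm wide, 68 mm tall
- saddle_about (a point): Root of the slot, 24 mm behind the middle of that range, 49 mm up (true place: up to 16 mm nearer or farther along x): a V of two faces at 45 degrees. The arm's eye, pushed into it along +x, is centred sideways and stops with its hole within about 1 mm of the pivot axis; so the seated eye shows where the pivot is
- lens_arm: Loose lens arm, about 0.4 kg: black lens ring (radius 58 mm outside, 50 inside, z 43 to 55 mm) on four legs with slippery feet (friction about 0.2), aluminium arm along its own +x. Origin at worktop level under the lens centre, z up. It starts lying free just outside the fork, eye towards its mouth
- bar (a point): Point on the arm's flat bar, on its centre line, 100 mm from the lens centre towards the eye, 49 mm up; axes as lens_arm's. Bar 16 mm wide, z 43 to 55 mm, free to grip 18 mm either way; the wider yoke ends 24 mm nearer the lens
- eye (a point): Centre of the eye at the end of the arm, 150 mm from the lens centre, 49 mm up; axes as lens_arm's. Eye: radius 16 mm, 12 mm thick, vertical hole of 10 mm
- pin: Loose steel hinge pin, 50 g, upright in the middle hole of the block. Origin at its tip, z towards the knob. Shank 9 mm thick, 46 mm long, the last 4 mm tapered to 7 mm; ribbed black knob 18 mm in diameter, from 46 to 68 mm above the tip. When home the knob's underside rests on the upper ear and the tip is 22 mm above the worktop
- tool_block: Drilled beech block, fixed, 80 x 46 x 52 mm, origin at the centre of its underside; the middle hole, 49 mm deep, holds the pin, knob resting on the block's top
- fossil: Loose brown coiled ammonite, 64 mm across, 20 mm high, 0.18 kg, origin at the centre of its underside. It lies 148 mm from the middle of the pivot's range, about 34 degrees to one side of the foot's centre line; the lens passes over it with its legs clear on either side
- pebble: Loose smooth pale pebble, 44 x 60 x 32 mm, origin at the centre of its underside; lies at the mirrored place on the other side. Which lies on which side varies
Mind the look-alikes: they are no part of the job. Of the things like the pin, leave any that is green or turquoise; of the rest the smaller one is meant.

How it is judged:
By the outcome, as a careful person would: the job done as asked, in the order asked, and still so for the second after the job is handed in, with the robot touching nothing.
It also fails if it takes over 72 s, if anything falls off the work surface, if the arm or the gripper's body presses on something with over 40 N, if the wrist force passes 120 N, or if a joint passes its speed limit or range.

## Working session

There is one attempt and no reset: what is moved stays moved. The work goes in short steps, Python scripts to look and compute and a shell command to move; the robot and the scene stay as the last step left them, time stands still between calls to the robot, and variables do not carry over. Pictures are saved under pics/ and viewed, at most 10 in all, crops included, and the job is handed in when it is done.

```bash
ls; mkdir -p pics; python3 - <<'E'
from plant import *
import cv2
for n in("scene","top"):
    s=snapshot(n); cv2.imwrite(f"pics/{n}0.png",s["image"][:,:,::-1]); print(n,s["K"].tolist(),s["view"].round(4).tolist())
print(observe())
E
```

```text
pics
scene [[541.150857944293, 0.0, 314.17705398445776], [0.0, 541.150857944293, 245.3038112080214], [0.0, 0.0, 1.0]] [[0.6823, -0.731, 0.0049, -451.6583], [-0.2792, -0.2669, -0.9224, 181.389], [0.6756, 0.628, -0.3862, 589.2917], [0.0, 0.0, 0.0, 1.0]]
top [[511.99611327613906, 0.0, 311.82168509755934], [0.0, 511.99611327613906, 247.76896584989123], [0.0, 0.0, 1.0]] [[-0.0055, -0.9998, 0.0172, -137.8835], [-0.9838, 0.0023, -0.179, 532.8131], [0.1789, -0.0179, -0.9837, 902.9156], [0.0, 0.0, 0.0, 1.0]]
{'time': 0.1, 'joint_positions': array([-1.28449882e+00,  2.07353531e-01,  1.54282572e+00,  2.54645328e-05,
        1.39350635e+00, -1.50522137e-01]), 'qvel': array([-2.52212993e-03, -5.59370428e-04, -1.94692729e-03,  3.87445457e-04,
       -4.06733420e-04, -1.73525226e-05]), 'joint_efforts': array([-4.65622252e-04, -3.84089935e+01, -2.92549396e+01, -2.58651453e-04,
        4.82744843e-03,  1.08523516e-06]), 'tcp_pos': array([ 243.04220078, -520.32578798,  219.92432126]), 'eef_rot': array([ 9.76243194e-01,  2.16675174e-01, -5.84864964e-05, -1.04491092e-03]), 'contact_force': array([ 0.51102161, -0.08440056, -0.05510499]), 'ft_torque': array([ 0.07002926, -0.0180659 , -0.02551957]), 'gripper_force': 0.0, 'width': 85.27767486710928}
```

View pics/top0.png

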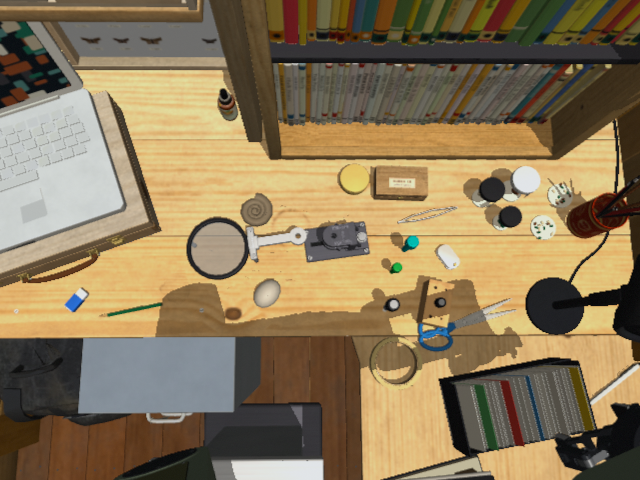

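View pics/scene0.png

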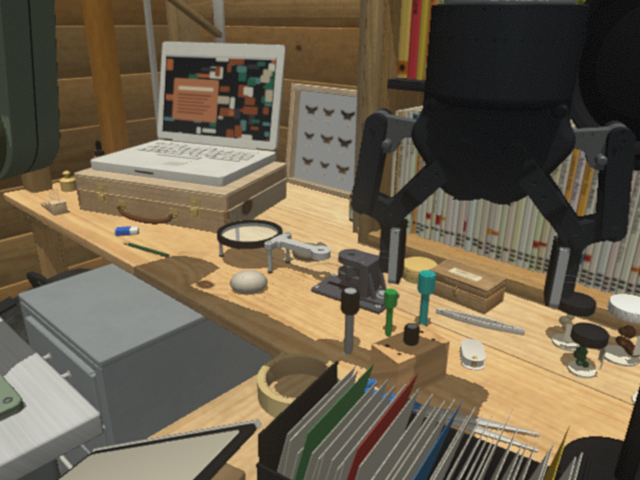

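Top picture: lens ring at about (218,248), eye (300,236), bracket foot (305–370, 222–262), ammonite (257,209), pebble (266,293). Pin-like things: a loose dark one at (393,304), green (396,267), turquoise (411,242), and the small dark knob in the block at (440,302). I choose the one in the block. Next is a close crop to check that and measure.

```bash
cat > h.py <<'E'
import numpy as np, cv2
from plant import *
from scipy.spatial.transform import Rotation as R
def ray(s,u,v,z):
    K,V=s["K"],s["view"]; d=V[:3,:3].T@np.linalg.solve(K,[u,v,1.]); c=-V[:3,:3].T@V[:3,3]
    return c+d*(z-c[2])/d[2]
def proj(s,p):
    q=s["view"]@np.append(p,1); q=s["K"]@q[:3]; return q[:2]/q[2]
def tool(delta):
    "world shift -> tool axes of the measured pose"
    return R.from_quat(observe()["eef_rot"]).inv().apply(delta)
def yaw():
    y=R.from_quat(observe()["eef_rot"]).apply([0,1,0]); return np.degrees(np.arctan2(y[1],y[0]))
def save(s,name,box,k):
    u0,v0,u1,v1=box; im=cv2.resize(s["image"][v0:v1,u0:u1,::-1],None,fx=k,fy=k,interpolation=cv2.INTER_CUBIC)
    cv2.imwrite("pics/"+name,im)
E
python3 - <<'E'
from h import *
s=snapshot("top")
a=cv2.resize(s["image"][182:318,180:380,::-1],None,fx=4,fy=4,interpolation=cv2.INTER_CUBIC)
cv2.imwrite("pics/crop1.png",a)
b=cv2.resize(s["image"][230:330,370:480,::-1],None,fx=6,fy=6,interpolation=cv2.INTER_CUBIC)
cv2.imwrite("pics/crop2.png",b)
E
```

```text
(no output)
```

View pics/crop1.png

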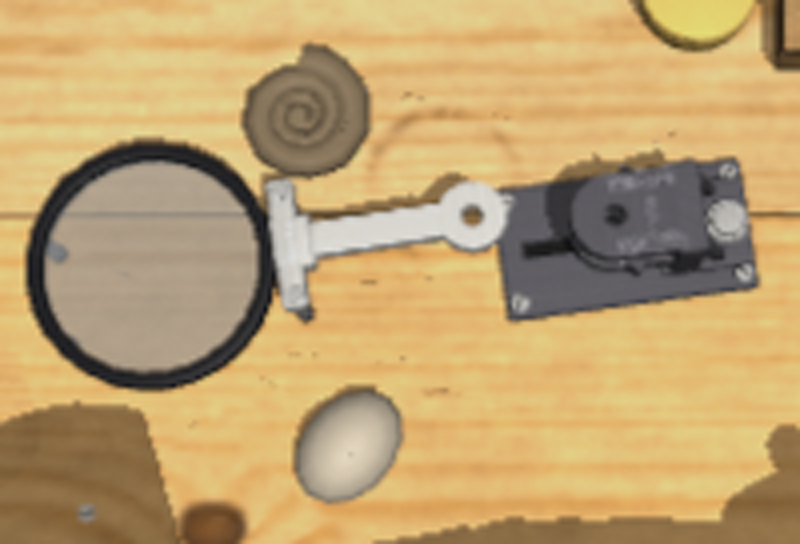

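View pics/crop2.png

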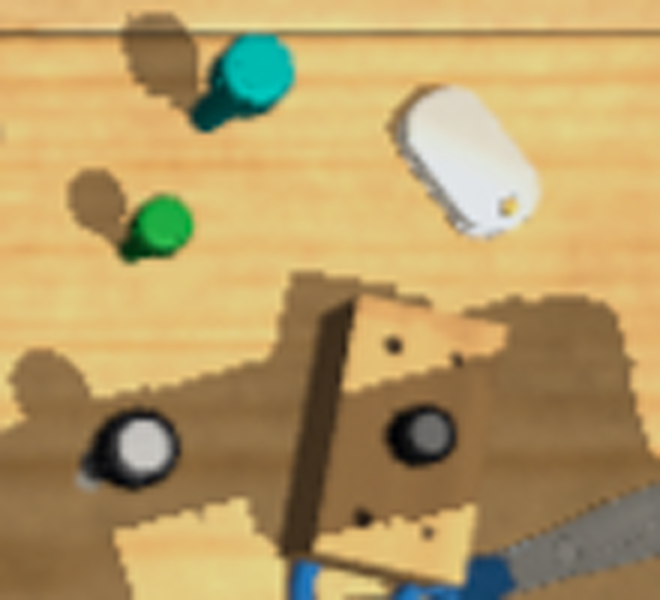

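Crop 1 shows the ring centre at about (218,248), eye hole (298,235.8), fork hole (334,235.5) and foot corners. Crop 2 shows the block with a small dark knob at (441.7,302.5). The other dark-shanked one, at (393,304), is bigger with a light top, so the block's pin is the one meant.

```bash
python3 - <<'E'
from h import *
s=snapshot("top")
P=lambda u,v,z:ray(s,180+u/4,182+v/4,z)[:2].round(1)
for n,a in dict(ring=(152,265,55),eye=(472,215,55),fork=(616,214,68),tl=(497,190,8),tr=(738,158,8),br=(758,288,8),bl=(512,320,8),foss=(305,112,18),pebb=(349,445,16)).items(): print(n,P(*a))
print("pin",ray(s,370+430/6,230+435/6,74).round(1))
for c in [(357,294),(507,324),(468,585),(310,552)]: print("blk",ray(s,370+c[0]/6,230+c[1]/6,52).round(1))
c=[P(*a) for a in((497,190,8),(738,158,8),(758,288,8),(512,320,8))]
d=(c[1]+c[2]-c[0]-c[3])/2; e=np.degrees(np.arctan2(d[1],d[0])); print("foot centre",np.mean(c,0),"len",np.hypot(*d),"axis deg",e)
u=d/np.hypot(*d); o=np.mean(c,0)-22*u; print("origin",o,"fork rel",(P(616,214,68)-o)@u,(P(616,214,68)-o)@[-u[1],u[0]])
r,y=P(152,265,55),P(472,215,55); print("arm len",np.hypot(*(y-r)),np.degrees(np.arctan2(*(y-r)[::-1])))
print("tcp",observe()["tcp_pos"],"yaw tool y",yaw())
E
```

```text
ring [530.7  33. ]
eye [ 553.9 -114.4]
fork [ 551.6 -180.4]
tl [ 576.1 -126.2]
tr [ 591.9 -244.5]
br [ 527.2 -252.7]
bl [ 511.8 -133.2]
foss [612.8 -32.9]
pebb [451.  -55.8]
pin [ 428.  -370.7   74. ]
blk [ 472.8 -356.3   52. ]
blk [ 463.4 -402.1   52. ]
blk [ 384.4 -385.9   52. ]
blk [ 394.5 -338.4   52. ]
foot centre [ 551.75 -189.15] len 119.91901433884453 axis deg -82.52533439297774
origin [ 548.88806854 -167.33694546] fork rel 13.304840139415349 0.9895428231648318
arm len 149.21461054467824 -81.05532059608433
tcp [ 243.11229273 -520.54187078  220.24501808] yaw tool y -64.9719135378072
```

```bash
cat >> h.py <<'E'
def go(p,yawdeg=None):
    "prints the shift in tool axes to reach world TCP p, and rz for tool-y yaw"
    o=observe(); q=R.from_quat(o["eef_rot"]); d=q.inv().apply(np.array(p)-o["tcp_pos"])
    r=0
    if yawdeg is not None:
        t=R.from_euler("z",yawdeg-90,degrees=True)*R.from_matrix(np.array([[-1.,0,0],[0,1,0],[0,0,-1]]))
        r=(q.inv()*t).as_rotvec().round(4)
    print("shift",d.round(1),"rot",r,"tcp",o["tcp_pos"].round(1),"F",o["contact_force"].round(1),"t",round(o["time"],2))
E
python3 -c "
from h import *
go((546.3,-65.8,200),8.95)"
```

```text
shift [ 467.1 -283.7   20.8] rot [-1.1000e-03 -1.1000e-03 -1.2902e+00] tcp [ 243.1 -520.5  220.2] F [ 0.  -0.1 -0.8] t 0.2
```

Careful with the scale: shifts go in shares of 800 mm and turns go in shares of 2 rad. That gives: 467 mm / 800 = 0.5838, 350 mm / 800 = 0.4375, -1.29 rad / 2 = -0.645.

```bash
python3 -m jog '[60, 0.15, -0.0875, 0, 0, 0, -0.165, 60, 0.3, -0.175, 0.0063, 0, 0, -0.33, 60, 0.4375, -0.2625, 0.0125, 0, 0, -0.5, 60, 0.5838, -0.355, 0.0263, 0, 0, -0.645, 60, 0.5838, -0.355, 0.0263, 0, 0, -0.645, 60, 0.5838, -0.355, 0.0263, 0, 0, -0.645, 60, 0.5838, -0.355, 0.0263, 0, 0, -0.645, 60, 0.5838, -0.355, 0.0263, 0, 0, -0.645, 60, 0.5838, -0.355, 0.0263, 0, 0, -0.645, 60, 0.5838, -0.355, 0.0263, 0, 0, -0.645, 60, 0.5838, -0.355, 0.0263, 0, 0, -0.645, 60, 0.5838, -0.355, 0.0263, 0, 0, -0.645]' 20; python3 - <<'E'
from h import *
go((546.3,-65.8,44),8.95)
s=snapshot("wrist"); cv2.imwrite("pics/w1.png",s["image"][:,:,::-1])
for n,p in dict(bar=(546.3,-65.8,55),eye=(553.9,-114.4,55),fork=(551.6,-180.4,68)).items(): print(n,proj(s,p).round(0))
E
```

```text
time: 1.7
tcp_pos: [545.7, -67.3, 200.0]
eef_rot: [0.651, 0.759, -0.0, -0.0]
contact_force: [-0.1, -0.2, -0.1]
width: 60.0
gripper_force: 0.0
shift [  1.4   0.9 156. ] rot [-0.0004  0.0002 -0.002 ] tcp [545.7 -67.3 200. ] F [-0.1 -0.2 -0.1] t 1.7
bar [323. 218.]
eye [323. 275.]
fork [309. 351.]
```

View pics/w1.png

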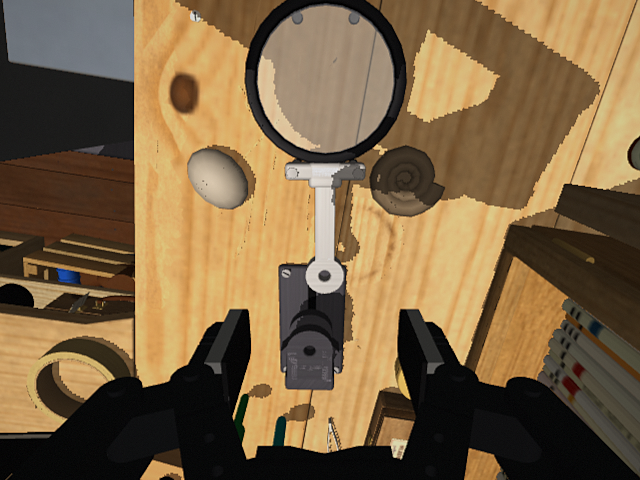

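Wrist picture: eye hole at (325,275), fork hole (310,351) and bar at about (324,220) agree with the estimates within 2 px. I'll descend and grip the bar.

Converted, 156 mm / 800 = 0.195, 140 mm / 800 = 0.175.

```bash
python3 -m jog '[45, 0.0018, 0.0013, 0.0625, 0, 0, 0, 45, 0.0018, 0.0013, 0.125, 0, 0, 0, 45, 0.0018, 0.0013, 0.175, 0, 0, 0, 45, 0.0018, 0.0013, 0.195, 0, 0, 0, 45, 0.0018, 0.0013, 0.195, 0, 0, 0, 30, 0.0018, 0.0013, 0.195, 0, 0, 0, 10, 0.0018, 0.0013, 0.195, 0, 0, 0, 10, 0.0018, 0.0013, 0.195, 0, 0, 0, 10, 0.0018, 0.0013, 0.195, 0, 0, 0, 10, 0.0018, 0.0013, 0.195, 0, 0, 0, 10, 0.0018, 0.0013, 0.195, 0, 0, 0, 10, 0.0018, 0.0013, 0.195, 0, 0, 0]' 25; python3 - <<'E'
from h import *
o=observe();print(yaw(),o["ft_torque"].round(2))
s=snapshot("wrist"); cv2.imwrite("pics/w2.png",s["image"][:,:,::-1])
e=np.array((553.9,-114.4,55))
for n,p in dict(eye=(553.9,-114.4,55),fork=(551.6,-180.4,68)).items(): print(n,proj(s,p).round(0))
E
```

```text
time: 3.25
tcp_pos: [547.9, -65.1, 44.7]
eef_rot: [0.65, 0.76, 0.0, 0.001]
contact_force: [-0.6, -1.0, 6.2]
width: 10.0
gripper_force: 2.7
8.939482170179613 [-0.21 -0.04  0.09]
eye [317. 415.]
fork [292. 543.]
```

View pics/w2.png

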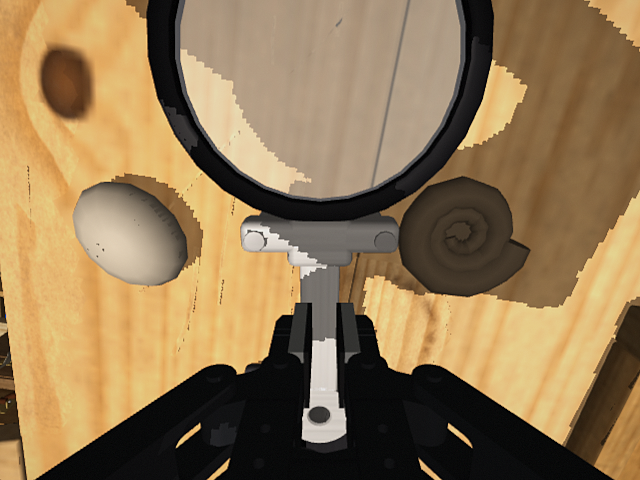

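```bash
python3 -m jog '[4, 0.0018, 0, 0, 0, 0, 0, 4, 0, 0, 0, 0, 0, 0, 4, 0, 0, 0, 0, 0, 0]' 25; python3 - <<'E'
from h import *
o=observe();q=R.from_quat(o["eef_rot"]);s=snapshot("wrist")
for z in(-19,-5,0,14):
  for x in(-11,11): print(z,x,[proj(s,o["tcp_pos"]+q.apply((x,y,z))).round(0).tolist() for y in(-8,-5,5,8)])
E
```

```text
time: 3.68
tcp_pos: [547.4, -64.8, 44.3]
eef_rot: [0.65, 0.76, 0.0, 0.0]
contact_force: [-0.9, -1.0, 4.4]
width: 4.2
gripper_force: 2.6
-19 -11 [[301.0, 355.0], [308.0, 355.0], [333.0, 355.0], [340.0, 355.0]]
-19 11 [[300.0, 306.0], [307.0, 306.0], [333.0, 306.0], [341.0, 306.0]]
-5 -11 [[302.0, 336.0], [309.0, 336.0], [332.0, 336.0], [339.0, 336.0]]
-5 11 [[302.0, 290.0], [309.0, 290.0], [332.0, 290.0], [340.0, 290.0]]
0 -11 [[303.0, 330.0], [310.0, 330.0], [332.0, 330.0], [338.0, 330.0]]
0 11 [[302.0, 285.0], [309.0, 285.0], [332.0, 285.0], [339.0, 285.0]]
14 -11 [[305.0, 314.0], [311.0, 314.0], [331.0, 314.0], [337.0, 314.0]]
14 11 [[304.0, 272.0], [310.0, 272.0], [332.0, 272.0], [338.0, 272.0]]
```

Converted, -20 mm / 800 = -0.025.

```bash
python3 -m jog '[4, 0, 0, -0.025, 0, 0, 0, 4, 0, 0, -0.025, 0, 0, 0, 40, 0, 0, -0.025, 0, 0, 0, 40, 0, 0, -0.025, 0, 0, 0, 40, 0, 0, -0.025, 0, 0, 0]'; python3 -c "
from h import *
go((548,-65,22))
import cv2
s=snapshot('top'); save(s,'c3.png',(190,180,380,300),4)
print(observe()['ft_torque'])"
```

```text
time: 4.35
tcp_pos: [546.5, -64.4, 63.2]
eef_rot: [0.65, 0.76, -0.0, -0.001]
contact_force: [0.0, 0.6, 0.0]
width: 39.9
gripper_force: 0.0
shift [-0.9  1.5 41.2] rot 0 tcp [546.5 -64.4  63.2] F [0.  0.6 0. ] t 4.35
[ 0.00341462 -0.03841494  0.02145612]
```

View pics/c3.png

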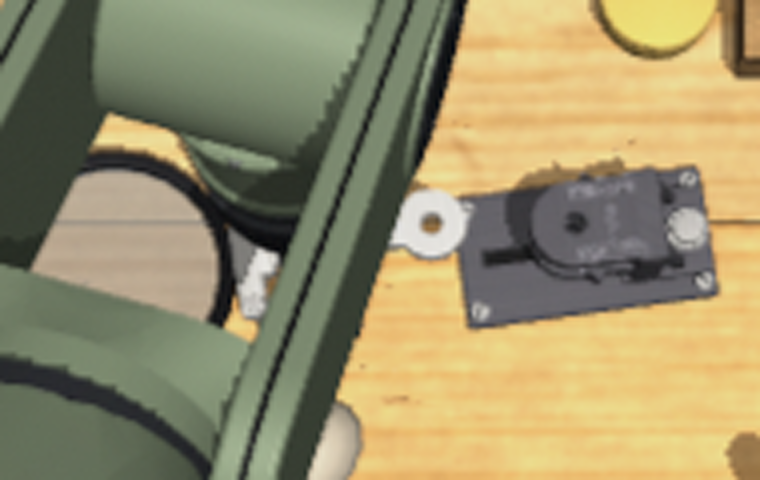

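The crop shows the eye hole still at top-camera (297.8,235.8), so the arm hasn't moved. The fingers had closed on top of the bar, so I'll go lower.

Converted, 41 mm / 800 = 0.0513, 20 mm / 800 = 0.025.

```bash
python3 -m jog '[40, -0.0013, 0.0019, 0.025, 0, 0, 0, 40, -0.0013, 0.0019, 0.0513, 0, 0, 0, 40, -0.0013, 0.0019, 0.0513, 0, 0, 0, 25, -0.0013, 0.0019, 0.0513, 0, 0, 0, 12, -0.0013, 0.0019, 0.0513, 0, 0, 0, 12, -0.0013, 0.0019, 0.0513, 0, 0, 0, 12, -0.0013, 0.0019, 0.0513, 0, 0, 0, 12, -0.0013, 0.0019, 0.0513, 0, 0, 0]' 25; python3 -c "
from h import *
go((548,-65,22))"
```

```text
time: 5.4
tcp_pos: [549.5, -65.7, 23.9]
eef_rot: [0.65, 0.76, 0.0, 0.001]
contact_force: [-0.6, -1.1, 3.7]
width: 15.4
gripper_force: 26.1
shift [ 0.9 -1.4  1.9] rot 0 tcp [549.5 -65.7  23.9] F [-0.6 -1.1  3.7] t 5.4
```

```bash
cat >> h.py <<'E'
def hole(s,uv,z=55,r=5,n=8):
    g=cv2.cvtColor(s["image"],cv2.COLOR_RGB2GRAY).astype(float); uv=np.array(uv,float)
    V,U=np.mgrid[:480,:640]
    for _ in range(n):
        w=np.clip(170-g,0,None)*(np.hypot(U-uv[0],V-uv[1])<r); uv=np.array([(w*U).sum(),(w*V).sum()])/w.sum()
    return uv.round(2),ray(s,*uv,z)[:2].round(1)
E
python3 - <<'E'
from h import *
im=cv2.imread("pics/top0.png")[:,:,::-1]
s=snapshot("top"); s0=dict(s,image=np.ascontiguousarray(im))
print(hole(s0,(298,235.7)),hole(s,(298,235.7)))
save(s,"c4.png",(280,210,380,285),6)
w=snapshot("wrist"); cv2.imwrite("pics/w4.png",w["image"][:,:,::-1])
o=observe()["tcp_pos"]; print(o,yaw(),proj(w,(o[0]+7,o[1]-48.5,55)))
E
```

```text
(array([297.65, 235.27]), array([ 554.8, -113.7])) (array([297.07, 233.23]), array([ 558.7, -112.6]))
[549.50944633 -65.74818306  23.84329896] 8.93990805852172 [319.13637807 451.96472676]
```

Converted, -1.5 mm / 800 = -0.0019.

```bash
python3 -m jog '[12, 0, 0, -0.0019, 0, 0, 0, 12, 0, 0, -0.0019, 0, 0, 0]'; python3 -c "
from h import *
go((536.7,-71.2,24),7.5)"
```

```text
time: 5.75
tcp_pos: [548.2, -65.1, 24.0]
eef_rot: [0.65, 0.76, -0.0, -0.0]
contact_force: [0.5, -0.9, -0.3]
width: 15.8
gripper_force: 25.6
shift [ -4.2 -12.3   0. ] rot [-0.0009 -0.0005  0.0252] tcp [548.2 -65.1  24. ] F [ 0.5 -0.9 -0.3] t 5.75
```

Converted, -12 mm / 800 = -0.015, -6 mm / 800 = -0.0075, 0.025 rad / 2 = 0.0125.

```bash
python3 -m jog '[12, -0.0025, -0.0075, 0, 0, 0, 0.006, 12, -0.005, -0.015, 0, 0, 0, 0.0125, 12, -0.005, -0.015, 0, 0, 0, 0.0125, 12, -0.005, -0.015, 0, 0, 0, 0.0125]'; python3 - <<'E'
from h import *
s=snapshot("top"); save(s,"c5.png",(285,210,375,270),8)
uv,e=hole(s,proj(s,(543,-119,55))); print(uv,e)
o=observe()["tcp_pos"]; print("off",e-o[:2]); print("foot axis check yaw",yaw())
E
```

```text
time: 6.25
tcp_pos: [536.6, -71.2, 24.1]
eef_rot: [0.659, 0.752, -0.0, -0.001]
contact_force: [-1.0, 0.3, -3.1]
width: 15.4
gripper_force: 25.3
[294.28 238.14] [ 549.4 -107.5]
off [ 12.62749356 -36.34799472]
foot axis check yaw 7.513672303288279
```

View pics/c5.png

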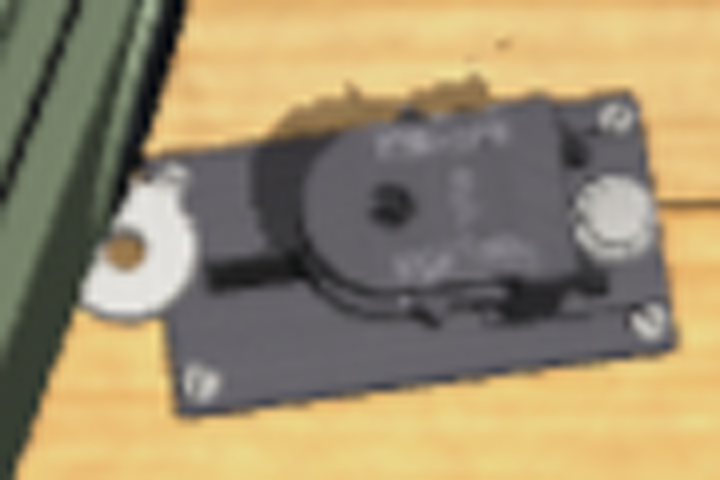

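Crop: eye hole at (300.9,241.3), fork hole (334,235.6). The eye lies on the fork's centre line about 62 mm short of the pivot. I'll push in.

Converted, -45 mm / 800 = -0.0563, -40 mm / 800 = -0.05.

```bash
python3 -m jog '[12, -0.0188, 0, 0.0006, 0, 0, 0, 12, -0.0375, 0, 0.0006, 0, 0, 0, 12, -0.05, 0, 0.0006, 0, 0, 0, 12, -0.0563, 0, 0.0006, 0, 0, 0, 12, -0.0563, 0, 0.0006, 0, 0, 0]'; python3 -m jog '[12, -0.0038, 0, 0, 0, 0, 0, 12, -0.0075, 0, 0, 0, 0, 0, 12, -0.01, 0, 0, 0, 0, 0, 12, -0.01, 0, 0, 0, 0, 0]'
```

```text
time: 6.92
tcp_pos: [543.5, -116.7, 24.0]
eef_rot: [0.66, 0.752, -0.0, 0.0]
contact_force: [0.8, -0.8, -1.9]
width: 15.8
gripper_force: 25.4
time: 7.42
tcp_pos: [544.4, -123.9, 24.0]
eef_rot: [0.659, 0.752, -0.0, 0.0]
contact_force: [0.6, -1.1, -0.9]
width: 15.2
gripper_force: 25.5
```

```bash
for i in 1; do python3 -m jog '[12, -0.0025, 0, 0, 0, 0, 0, 12, -0.005, 0, 0, 0, 0, 0, 12, -0.0063, 0, 0, 0, 0, 0, 12, -0.0063, 0, 0, 0, 0, 0]'; python3 -m jog '[12, -0.0013, 0, 0, 0, 0, 0, 12, -0.0025, 0, 0, 0, 0, 0, 12, -0.0038, 0, 0, 0, 0, 0, 12, -0.0038, 0, 0, 0, 0, 0]'; done
```

```text
time: 7.92
tcp_pos: [545.1, -128.9, 24.0]
eef_rot: [0.659, 0.752, -0.0, 0.0]
contact_force: [0.7, -0.2, -1.1]
width: 15.5
gripper_force: 25.5
time: 8.43
tcp_pos: [545.2, -131.2, 24.0]
eef_rot: [0.659, 0.752, 0.0, -0.0]
contact_force: [0.2, 2.9, 1.3]
width: 15.6
gripper_force: 25.7
```

Converted, -2 mm / 800 = -0.0025, -1 mm / 800 = -0.0013.

```bash
python3 -m jog '[12, -0.0013, 0, 0, 0, 0, 0, 12, -0.0025, 0, 0, 0, 0, 0, 12, -0.0025, 0, 0, 0, 0, 0, 12, -0.0025, 0, 0, 0, 0, 0]'; python3 -m jog '[12, -0.0013, 0, 0, 0, 0, 0, 12, -0.0025, 0, 0, 0, 0, 0, 12, -0.0025, 0, 0, 0, 0, 0, 12, -0.0025, 0, 0, 0, 0, 0]'
```

```text
time: 8.93
tcp_pos: [544.9, -131.8, 23.8]
eef_rot: [0.659, 0.752, 0.001, -0.002]
contact_force: [-2.0, 7.8, 3.3]
width: 15.4
gripper_force: 25.9
time: 9.43
tcp_pos: [544.5, -132.4, 23.7]
eef_rot: [0.66, 0.752, 0.001, -0.003]
contact_force: [-1.6, 10.0, 4.4]
width: 15.5
gripper_force: 26.2
```

Converted, 3 mm / 800 = 0.0038, 1.5 mm / 800 = 0.0019.

```bash
python3 -m jog '[12, 0.0019, 0, 0, 0, 0, 0, 12, 0.0038, 0, 0, 0, 0, 0, 12, 0.0038, 0, 0, 0, 0, 0]'; python3 -m jog '[30, 0, 0, 0, 0, 0, 0, 40, 0, 0, 0, 0, 0, 0, 40, 0, 0, 0, 0, 0, 0, 40, 0, 0, -0.0375, 0, 0, 0, 40, 0, 0, -0.1, 0, 0, 0, 40, 0, 0, -0.175, 0, 0, 0, 40, 0, 0, -0.175, 0, 0, 0, 40, 0, 0, -0.175, 0, 0, 0]'; python3 - <<'E'
from h import *
go((428,-371,130),7.5)
s=snapshot("wrist"); cv2.imwrite("pics/w6.png",s["image"][:,:,::-1]); print(proj(s,(551,-180.4,68)),proj(s,(551,-180.4,55)))
E
```

```text
time: 9.8
tcp_pos: [544.6, -132.3, 23.7]
eef_rot: [0.659, 0.752, -0.0, -0.001]
contact_force: [-4.1, 3.1, 1.9]
width: 15.3
gripper_force: 25.9
time: 10.8
tcp_pos: [545.5, -132.7, 164.1]
eef_rot: [0.659, 0.752, 0.0, 0.0]
contact_force: [-1.1, -0.0, -0.6]
width: 40.2
gripper_force: 0.0
shift [-220.9 -147.6   34.1] rot [0.0005 0.0004 0.    ] tcp [ 545.5 -132.7  164.1] F [-1.1 -0.  -0.6] t 10.8
[320.74355893 302.75726836] [320.86303842 294.58154407]
```

```bash
python3 - <<'E'
from h import *
im=cv2.imread("pics/w6.png"); g=cv2.cvtColor(im,cv2.COLOR_BGR2GRAY)
print(g[285:321:2,302:342:2])
E
```

```text
[[ 49  76  74  74  73  75  73  73  73  74  74  73  74  73  73  73  72  73
   74  78]
 [ 80  77  78  77  76  77  78  78  78  77  76  77  76  77  76  76  75  77
   76  76]
 [ 75  76  74  75  75  76  74  75  74  74  73  75  72  74  74  73  71  72
   71  71]
 [ 76  75  73  74  76  73  74  76  74  74  74  74  73  74  74  73  74  73
   73  74]
 [ 75  76  75  75  72  74  74  72  73  73  73  72  73  72  72  72  73  71
   75  72]
 [ 73  73  73  73  74  73  73  73  73  73  73  73  73  72  72  72  71  72
   73  72]
 [ 78  76  76  75  75  76  75  75  55  45  49  47  59  75  73  75  73  73
   74  74]
 [ 78  79  78  77  78  77  81  58  83  50  45  44  52  62  77  75  76  75
   74  75]
 [ 72  71  75  73  73  72  64  11  76 101  92 100  79  17  69  71  71  70
   81  74]
 [ 90  86  97  71  74  72  57  15  12  19  37  18  11  14  63  71  72  70
   88  88]
 [117 122 117  72  74  75  71  22  16  17  16  17  16  34  71  73  73  72
   82  74]
 [106  94  86  71  73  73  74  53  21  15  15  17  21  56  74  72  71  71
   76  75]
 [ 98 106 111  73  74  74  74  77  59  46  41  41  65  74  76  74  73  73
   86  75]
 [117 100 113  73  73  72  70  72  72  73  75  74  71  71  71  71  70  69
   75  75]
 [118 104 108  73  73  72  71  72  72  72  70  71  70  70  71  71  70  70
   85  72]
 [118 101 101  75  78  75  75  76  75  76  74  75  74  74  75  74  75  73
   76  74]
 [105  81  90  76  74  74  75  74  72  75  74  72  74  73  73  74  73  74
   74  75]
 [ 90  93 109  72  72  72  72  72  72  74  70  73  72  71  70  71  71  72
   75  76]]
```

Converted, -221 mm / 800 = -0.2763, -170 mm / 800 = -0.2125.

```bash
python3 -m jog '[34, -0.075, -0.05, 0, 0, 0, 0, 34, -0.15, -0.1, 0, 0, 0, 0, 34, -0.2125, -0.15, 0, 0, 0, 0, 34, -0.2763, -0.185, 0, 0, 0, 0, 34, -0.2763, -0.185, 0, 0, 0, 0, 34, -0.2763, -0.185, 0, 0, 0, 0, 34, -0.2763, -0.185, 0, 0, 0, 0, 34, -0.2763, -0.185, 0, 0, 0, 0, 34, -0.2763, -0.185, 0, 0, 0, 0]'; python3 - <<'E'
from h import *
go((428,-371,110),7.5)
s=snapshot("wrist"); u=proj(s,(428,-370.7,74)); print(u)
c=u.round().astype(int); cv2.imwrite("pics/w7.png",cv2.resize(s["image"][c[1]-100:c[1]+100,c[0]-133:c[0]+133,::-1],None,fx=3,fy=3,interpolation=cv2.INTER_CUBIC)); print(c)
E
```

```text
time: 11.98
tcp_pos: [428.4, -369.9, 164.0]
eef_rot: [0.659, 0.753, 0.0, -0.0]
contact_force: [0.2, -0.6, -0.0]
width: 34.0
gripper_force: 0.0
shift [-1.  -0.5 54. ] rot [ 0.0001 -0.0001  0.0022] tcp [ 428.4 -369.9  164. ] F [ 0.2 -0.6 -0. ] t 11.97
[321.04657415 243.2529752 ]
[321 243]
```

View pics/w7.png

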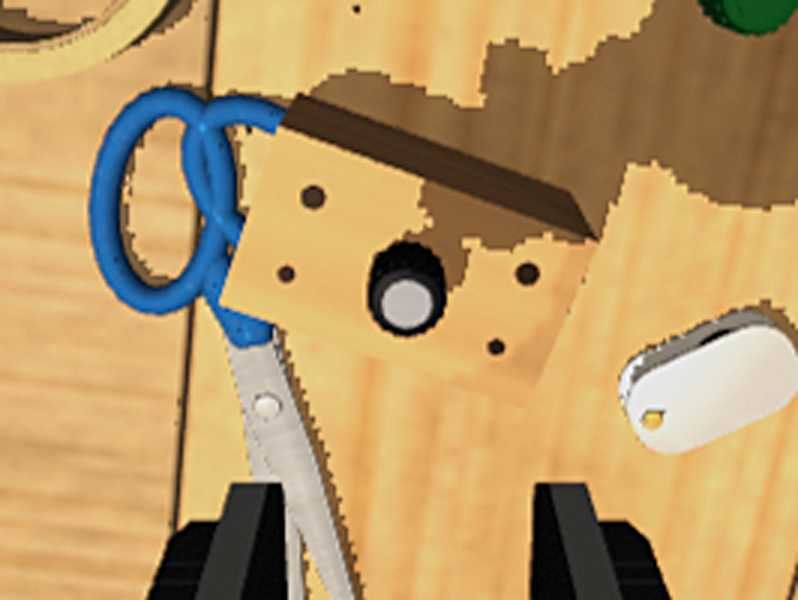

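Crop: the knob top is at wrist pixel (323.7,243.7), within 2 mm of the estimate, and the scissors lie clear of the fingers. The fingertips look about 12–14 mm behind the TCP, matching what I felt on the bar. I'll descend by feel.

Converted, 92 mm / 800 = 0.115, 85 mm / 800 = 0.1063.

```bash
python3 -m jog '[34, -0.0013, 0.0013, 0.0563, 0, 0, 0, 34, -0.0013, 0.0013, 0.1063, 0, 0, 0, 34, -0.0013, 0.0013, 0.115, 0, 0, 0, 34, -0.0013, 0.0013, 0.115, 0, 0, 0]'; python3 -m jog '[34, 0, 0, 0.005, 0, 0, 0, 34, 0, 0, 0.01, 0, 0, 0, 34, 0, 0, 0.015, 0, 0, 0, 34, 0, 0, 0.015, 0, 0, 0]'
```

```text
time: 12.52
tcp_pos: [429.1, -372.0, 72.4]
eef_rot: [0.659, 0.752, 0.0, 0.0]
contact_force: [-0.1, -0.4, -0.2]
width: 34.2
gripper_force: 0.0
time: 13.02
tcp_pos: [428.6, -371.7, 59.7]
eef_rot: [0.659, 0.752, 0.0, -0.0]
contact_force: [-0.2, 0.0, 0.3]
width: 34.4
gripper_force: 0.0
```

Converted, 14 mm / 800 = 0.0175, 12 mm / 800 = 0.015.

```bash
python3 -m jog '[34, 0, 0, 0.005, 0, 0, 0, 34, 0, 0, 0.01, 0, 0, 0, 34, 0, 0, 0.015, 0, 0, 0, 34, 0, 0, 0.0175, 0, 0, 0, 34, 0, 0, 0.0175, 0, 0, 0]'; python3 -c "
from h import *
go((429,-370.7,45),7.5)"
```

```text
time: 13.65
tcp_pos: [428.6, -371.8, 45.7]
eef_rot: [0.659, 0.752, 0.0, -0.0]
contact_force: [0.5, 0.6, -0.0]
width: 33.8
gripper_force: 0.0
shift [1.  0.5 0.7] rot [-0.0003 -0.0005  0.    ] tcp [ 428.6 -371.8   45.7] F [ 0.5  0.6 -0. ] t 13.65
```

```bash
python3 -m jog '[34, 0.0013, 0.0006, 0, 0, 0, 0, 26, 0.0013, 0.0006, 0, 0, 0, 0, 14, 0.0013, 0.0006, 0, 0, 0, 0, 14, 0.0013, 0.0006, 0, 0, 0, 0, 14, 0.0013, 0.0006, 0, 0, 0, 0, 14, 0.0013, 0.0006, 0, 0, 0, 0]' 30
```

```text
time: 14.4
tcp_pos: [429.1, -371.0, 46.3]
eef_rot: [0.659, 0.752, -0.0, 0.0]
contact_force: [-1.4, 1.2, 2.6]
width: 17.0
gripper_force: 29.3
```

Converted, -100 mm / 800 = -0.125, -60 mm / 800 = -0.075.

```bash
python3 -m jog '[14, 0, 0, -0.0038, 0, 0, 0, 14, 0, 0, -0.0188, 0, 0, 0, 14, 0, 0, -0.0438, 0, 0, 0, 14, 0, 0, -0.075, 0, 0, 0, 14, 0, 0, -0.125, 0, 0, 0, 14, 0, 0, -0.125, 0, 0, 0, 14, 0, 0, -0.125, 0, 0, 0]' 40; python3 -c "
from h import *
go((551.4,-180.4,120),7.5); print(observe()['ft_torque'].round(3),observe()['joint_positions'].round(2))"
```

```text
time: 15.28
tcp_pos: [429.1, -370.6, 146.0]
eef_rot: [0.659, 0.752, 0.0, 0.0]
contact_force: [-0.8, -0.9, -0.5]
width: 16.3
gripper_force: 39.1
shift [172.6 146.1  26.1] rot [ 0.0003 -0.0002  0.0002] tcp [ 429.1 -370.6  146. ] F [-0.8 -0.9 -0.5] t 15.28
[-0.006  0.014  0.001] [-0.87  0.26  1.64  0.    1.24 -1.  ]
```

Careful with the scale: shifts go in shares of 800 mm and turns go in shares of 2 rad. That gives: 172.5 mm / 800 = 0.2156, 146 mm / 800 = 0.1825.

```bash
python3 -m jog '[14, 0.0563, 0.0463, 0, 0, 0, 0, 14, 0.1125, 0.0925, 0, 0, 0, 0, 14, 0.1625, 0.1375, 0, 0, 0, 0, 14, 0.2063, 0.175, 0, 0, 0, 0, 14, 0.2156, 0.1825, 0, 0, 0, 0, 14, 0.2156, 0.1825, 0, 0, 0, 0, 14, 0.2156, 0.1825, 0, 0, 0, 0, 14, 0.2156, 0.1825, 0, 0, 0, 0, 14, 0.2156, 0.1825, 0.025, 0, 0, 0, 14, 0.2156, 0.1825, 0.0413, 0, 0, 0, 14, 0.2156, 0.1825, 0.0413, 0, 0, 0]'; python3 -c "
from h import *
go((551.4,-180.5,108),7.5)"
```

```text
time: 16.65
tcp_pos: [549.9, -180.7, 111.4]
eef_rot: [0.66, 0.752, -0.0, -0.002]
contact_force: [-0.1, 0.4, -0.8]
width: 16.1
gripper_force: 39.2
shift [0.  1.5 3.4] rot [-0.0029 -0.0019 -0.0008] tcp [ 549.9 -180.7  111.4] F [-0.1  0.4 -0.8] t 16.65
```

```bash
python3 -m jog '[14, 0, 0, 0, 0, 0, 0, 14, 0, 0, 0, 0, 0, 0]'; python3 -c "
from h import *
go((551.4,-180.5,108),7.5); s=snapshot('wrist'); cv2.imwrite('pics/w8.png',s['image'][:,:,::-1])
s=snapshot('scene');u=proj(s,(551.4,-180.5,80)).round().astype(int);print(u); save(s,'s8.png',(u[0]-66,u[1]-50,u[0]+67,u[1]+50),6)"
```

```text
time: 16.9
tcp_pos: [552.0, -181.1, 113.8]
eef_rot: [0.659, 0.752, 0.0, 0.001]
contact_force: [0.1, 0.7, -0.4]
width: 16.1
gripper_force: 39.2
shift [ 0.7 -0.5  5.8] rot [0.0013 0.0009 0.0001] tcp [ 552.  -181.1  113.8] F [ 0.1  0.7 -0.4] t 16.9
[352 246]
```

Converted, 8 mm / 800 = 0.01, 6 mm / 800 = 0.0075.

```bash
python3 -m jog '[14, 0, 0, 0.0025, 0, 0, 0, 14, 0, 0, 0.005, 0, 0, 0, 14, 0, 0, 0.0075, 0, 0, 0, 14, 0, 0, 0.01, 0, 0, 0, 14, 0, 0, 0.01, 0, 0, 0, 14, 0, 0, 0.01, 0, 0, 0]'
```

```text
time: 17.75
tcp_pos: [551.4, -180.8, 105.0]
eef_rot: [0.659, 0.752, 0.0, 0.0]
contact_force: [-0.1, -0.0, -0.2]
width: 16.5
gripper_force: 39.2
```

Converted, 6 mm / 800 = 0.0075, 4 mm / 800 = 0.005.

```bash
python3 -m jog '[14, 0, 0, 0.0025, 0, 0, 0, 14, 0, 0, 0.005, 0, 0, 0, 14, 0, 0, 0.0075, 0, 0, 0, 14, 0, 0, 0.0075, 0, 0, 0]'; python3 -m jog '[14, 0, 0, 0.0025, 0, 0, 0, 14, 0, 0, 0.005, 0, 0, 0, 14, 0, 0, 0.0063, 0, 0, 0, 14, 0, 0, 0.0063, 0, 0, 0]'; python3 -c "
from h import *
print(observe()['ft_torque'].round(2))"
```

```text
time: 18.25
tcp_pos: [551.1, -180.6, 98.7]
eef_rot: [0.659, 0.752, -0.0, -0.0]
contact_force: [-0.4, 0.0, -0.1]
width: 16.0
gripper_force: 39.2
time: 18.75
tcp_pos: [551.3, -180.7, 93.9]
eef_rot: [0.659, 0.752, -0.0, -0.0]
contact_force: [0.0, 0.1, -0.1]
width: 16.1
gripper_force: 39.2
[-0.02  0.02  0.03]
```

Converted, 6 mm / 800 = 0.0075, 4 mm / 800 = 0.005.

```bash
python3 -m jog '[14, 0, 0, 0.0025, 0, 0, 0, 14, 0, 0, 0.005, 0, 0, 0, 14, 0, 0, 0.0075, 0, 0, 0, 14, 0, 0, 0.0075, 0, 0, 0]'; python3 -m jog '[14, 0, 0, 0.0025, 0, 0, 0, 14, 0, 0, 0.005, 0, 0, 0, 14, 0, 0, 0.0075, 0, 0, 0, 14, 0, 0, 0.0075, 0, 0, 0]'
```

```text
time: 19.25
tcp_pos: [551.2, -180.7, 87.7]
eef_rot: [0.659, 0.752, -0.0, -0.0]
contact_force: [0.2, 0.6, -0.1]
width: 16.2
gripper_force: 39.2
time: 19.75
tcp_pos: [551.3, -180.7, 81.7]
eef_rot: [0.659, 0.752, -0.0, -0.0]
contact_force: [-0.4, 0.4, -0.1]
width: 16.0
gripper_force: 39.2
```

Converted, 6 mm / 800 = 0.0075, 4 mm / 800 = 0.005.

```bash
python3 -m jog '[14, 0, 0, 0.0025, 0, 0, 0, 14, 0, 0, 0.005, 0, 0, 0, 14, 0, 0, 0.0075, 0, 0, 0, 14, 0, 0, 0.0075, 0, 0, 0]'; python3 -m jog '[14, 0, 0, 0.0025, 0, 0, 0, 14, 0, 0, 0.005, 0, 0, 0, 14, 0, 0, 0.0075, 0, 0, 0, 14, 0, 0, 0.01, 0, 0, 0, 14, 0, 0, 0.01, 0, 0, 0]'
```

```text
time: 20.25
tcp_pos: [551.3, -180.7, 75.7]
eef_rot: [0.659, 0.752, 0.0, -0.0]
contact_force: [-0.3, -1.0, -0.8]
width: 16.0
gripper_force: 39.3
time: 20.88
tcp_pos: [551.3, -180.8, 67.7]
eef_rot: [0.659, 0.752, 0.0, -0.0]
contact_force: [-1.3, -0.5, -1.2]
width: 16.0
gripper_force: 39.3
```

Going freely. On to seating, about 5–6 mm left.

Converted, 4 mm / 800 = 0.005, 3 mm / 800 = 0.0038.

```bash
python3 -m jog '[14, 0, 0, 0.0019, 0, 0, 0, 14, 0, 0, 0.0038, 0, 0, 0, 14, 0, 0, 0.005, 0, 0, 0, 14, 0, 0, 0.005, 0, 0, 0]'; python3 -m jog '[14, 0, 0, 0.0013, 0, 0, 0, 14, 0, 0, 0.0025, 0, 0, 0, 14, 0, 0, 0.0025, 0, 0, 0]'
```

```text
time: 21.38
tcp_pos: [551.3, -180.8, 63.8]
eef_rot: [0.659, 0.752, -0.0, -0.0]
contact_force: [-0.6, -1.0, -1.2]
width: 16.6
gripper_force: 39.3
time: 21.75
tcp_pos: [551.3, -180.8, 62.3]
eef_rot: [0.659, 0.752, -0.0, -0.0]
contact_force: [-1.9, 1.1, 3.0]
width: 16.2
gripper_force: 39.6
```

Converted, 1.5 mm / 800 = 0.0019, 1 mm / 800 = 0.0013.

```bash
python3 -m jog '[14, 0, 0, 0.0013, 0, 0, 0, 14, 0, 0, 0.0019, 0, 0, 0, 14, 0, 0, 0.0019, 0, 0, 0]'; python3 -m jog '[20, 0, 0, -0.0013, 0, 0, 0, 34, 0, 0, -0.0013, 0, 0, 0, 40, 0, 0, -0.0013, 0, 0, 0, 40, 0, 0, -0.025, 0, 0, 0, 40, 0, 0, -0.075, 0, 0, 0, 40, 0, 0, -0.1125, 0, 0, 0, 40, 0, 0, -0.1125, 0, 0, 0, 40, 0, 0, -0.1125, 0, 0, 0]'; python3 -c "
from h import *
go((544.8,-131.6,100),7.5)
s=snapshot('wrist'); print(proj(s,(551.4,-180.5,90)),proj(s,(551.4,-180.5,114)))
g=cv2.cvtColor(s['image'],cv2.COLOR_RGB2GRAY);u,v=proj(s,(551.4,-180.5,90)).astype(int);print(g[v-30:v+30:4,u-30:u+31:4])
"
```

```text
time: 22.12
tcp_pos: [551.4, -180.8, 62.2]
eef_rot: [0.659, 0.752, -0.0, -0.0]
contact_force: [-6.2, 1.9, 10.7]
width: 16.1
gripper_force: 40.3
time: 23.12
tcp_pos: [551.1, -180.6, 150.5]
eef_rot: [0.659, 0.752, -0.0, -0.0]
contact_force: [-0.5, 0.9, 0.1]
width: 40.1
gripper_force: 0.0
shift [49.4  0.2 50.5] rot [-0.0002 -0.0002  0.0001] tcp [ 551.1 -180.6  150.5] F [-0.5  0.9  0.1] t 23.12
[322.04901278 258.28024149] [321.8517876  274.62543264]
[[ 82  51  87  83  82  84  36  37  37  37  38  38  37  35  28  38]
 [ 81  76  81  82  79  85  36  37  37  37  37  36  37  37  36  33]
 [ 83  81  79  80  79  79  45   2   2   2  32  35  36  38  37  31]
 [ 50  86  84  84  83  42   4   6   5   4   5  28  37  38  35  31]
 [ 36  78  75  75  80   0   6   4   5   8   3   1  36  34  83  87]
 [ 83 124  89 121  84   4   7  12  13  16   8   4  39  29  98  91]
 [ 46  85  81  79  86   7   5  87  85  86   9   8  34  58  96  95]
 [ 58  78  76  78  84   5 176 102  84  84  77   9  93  94  90  80]
 [ 67  86 106  81  87  31 184  75  85  86  88  12  89  85  77  80]
 [ 77  80  91  79  78  20  56 176 174 179  46  28  87  85  77  80]
 [ 77  82 106  96  76  78  24   8  62   4  44  76  73 109  76  81]
 [ 77  82 104  95  74  75  77 102  84  83  91  78  93  82  76  77]
 [ 67  81  82  98  76  77  75  75  74  74  75  73  96  74  75  76]
 [ 33  81  89  91  75  76  76  77  74  73  74  76 107  72  75  75]
 [ 42  82  85  79  73  72  71  73  73  72  72  73 105  67  74  71]]
```

Firm seat felt (10.7 N over the last 1.5 mm, knob cap where z = 90 predicts). The pivot is at about (551.3,-180.8). Next I'll go over the bar and locate the fossil.

Converted, 58 mm / 800 = 0.0725, -40 mm / 800 = -0.05.

```bash
python3 -m jog '[40, 0.0375, 0, -0.025, 0, 0, 0, 40, 0.0725, 0, -0.05, 0, 0, 0, 40, 0.0725, 0, -0.05, 0, 0, 0, 40, 0.0725, 0, -0.05, 0, 0, 0]'; python3 - <<'E'
from h import *
go((543.8,-123.25,24),7.5)
s=snapshot("wrist"); t=snapshot("top")
piv=np.array([551.3,-180.75])
for n,q in(("wrist",s),("top",t)):
    u=proj(q,(612.8,-32.9,10)); im=q["image"]; hsv=cv2.cvtColor(im,cv2.COLOR_RGB2HSV)
    x,y=u.astype(int); print(n,u.round(1)); print("S",hsv[y-50:y+51:10,max(0,x-50):x+51:10,1].tolist()[5],"V",hsv[y,max(0,x-50):x+51:10,2].tolist())
    cv2.imwrite(f"pics/{n}9.png",im[:,:,::-1])
a=cv2.resize(s["image"][:,:,::-1],(533,400)); 
u=proj(s,(612.8,-32.9,10)).astype(int); v=proj(t,(612.8,-32.9,10)).astype(int)
def crop(im,c,h,k): 
    c=(np.clip(c[0],h,639-h),np.clip(c[1],h,479-h)); print(c); return cv2.resize(im[c[1]-h:c[1]+h,c[0]-h:c[0]+h,::-1],(400,400),interpolation=cv2.INTER_CUBIC)
cv2.imwrite("pics/c9.png",np.hstack([crop(s["image"],u,60,0),crop(t["image"],v,40,0)]))
E
```

```text
time: 23.68
tcp_pos: [543.0, -123.4, 189.0]
eef_rot: [0.659, 0.752, -0.001, -0.001]
contact_force: [-0.2, 0.4, -0.0]
width: 40.3
gripper_force: 0.0
shift [-1.00e-01  1.20e+00  1.65e+02] rot [-0.0022 -0.0007  0.0003] tcp [ 543.  -123.4  189. ] F [-0.2  0.4 -0. ] t 23.68
wrist [422.4 112.9]
S [65, 65, 3, 23, 106, 97, 99, 98, 103, 130, 142] V [165, 168, 74, 11, 58, 63, 103, 107, 89, 126, 117]
top [256.6 211. ]
S [51, 49, 49, 124, 84, 82, 84, 131, 31, 48, 48] V [151, 63, 63, 202, 137, 75, 82, 99, 25, 69, 69]
(np.int64(422), np.int64(112))
(np.int64(256), np.int64(211))
```

View pics/c9.png

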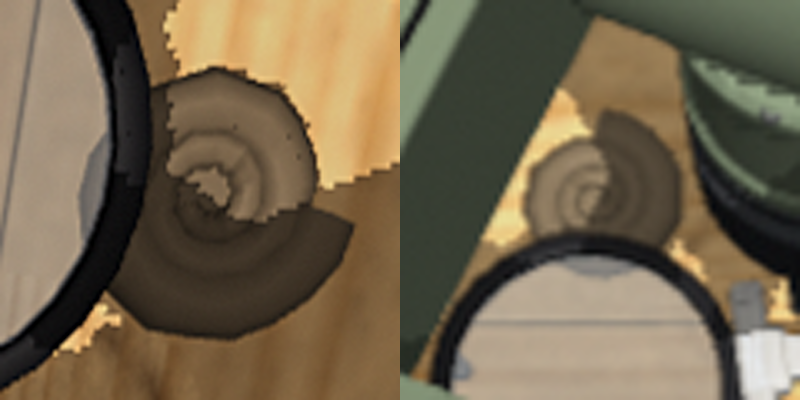

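The crop shows the ammonite partly under the lens ring. In the wrist image the spiral centre is at about (424.4,109) and the outline centre at about (427,113).

```bash
python3 - <<'E'
from h import *
s=snapshot("wrist"); t=snapshot("top"); o=np.array([549.5,-167.3]); piv=np.array([551.3,-180.75])
for n,p in dict(w_spiral=ray(s,424.4,109,19),w_out=ray(s,426.9,112.9,8),t_spiral=ray(t,180+300/4,182+113/4,19),t_out=ray(t,180+307/4,182+111/4,8)).items():
    d=p[:2]-o; e=p[:2]-piv; print(n,p.round(1),"dist o",np.hypot(*d).round(1),"dist piv",np.hypot(*e).round(1),"angle",np.degrees(np.arctan2(e[1],e[0])).round(2))
E
```

```text
w_spiral [611.5 -30.4  19. ] dist o 150.3 dist piv 161.9 angle 68.16
w_out [616.8 -32.7   8. ] dist o 150.5 dist piv 161.9 angle 66.12
t_spiral [612.1 -30.6  19. ] dist o 150.4 dist piv 162.0 angle 67.96
t_out [615.9 -33.    8. ] dist o 149.9 dist piv 161.3 angle 66.38
```

Converted, 164 mm / 800 = 0.205, 163 mm / 800 = 0.2038.

```bash
python3 -m jog '[40, 0, 0.0006, 0.0688, 0, 0, 0, 40, 0, 0.0006, 0.1375, 0, 0, 0, 40, 0, 0.0006, 0.1875, 0, 0, 0, 40, 0, 0.0006, 0.205, 0, 0, 0, 40, 0, 0.0006, 0.205, 0, 0, 0, 25, 0, 0.0006, 0.205, 0, 0, 0, 12, 0, 0.0006, 0.205, 0, 0, 0, 12, 0, 0.0006, 0.205, 0, 0, 0, 12, 0, 0.0006, 0.205, 0, 0, 0, 12, 0, 0.0006, 0.2038, 0, 0, 0, 12, 0, 0.0006, 0.2038, 0, 0, 0]' 25; python3 -c "
from h import *
go((543.8,-123.25,24),7.5)
p=np.array([551.3,-180.75]);d=observe()['tcp_pos'][:2]-p;print(np.hypot(*d),np.degrees(np.arctan2(d[1],d[0])),yaw())
r=np.hypot(*d)
for th in np.linspace(0.04,.5445,12): print(round(r*(np.cos(th)-1),1),round(r*np.sin(th),1),round(th,3))"
```

```text
time: 25.25
tcp_pos: [545.0, -123.9, 28.6]
eef_rot: [0.659, 0.752, 0.0, 0.001]
contact_force: [-2.1, -1.9, 6.3]
width: 15.2
gripper_force: 25.0
shift [ 0.8 -1.1  4.6] rot [0.0016 0.0015 0.0001] tcp [ 545.  -123.9   28.6] F [-2.1 -1.9  6.3] t 25.25
57.24256984414421 96.29551588504671 7.504251112119798
-0.0 2.3 0.04
-0.2 4.9 0.086
-0.5 7.5 0.132
-0.9 10.1 0.178
-1.4 12.7 0.223
-2.1 15.2 0.269
-2.8 17.7 0.315
-3.7 20.2 0.361
-4.7 22.7 0.407
-5.8 25.0 0.453
-7.0 27.4 0.499
-8.3 29.7 0.544
```

Converted, -2 mm / 800 = -0.0025.

```bash
python3 -m jog '[12, 0, 0, -0.0025, 0, 0, 0, 12, 0, 0, -0.0025, 0, 0, 0]'; python3 -m jog '[12, 0, 0.0029, 0, 0, 0, 0.02, 12, -0.0003, 0.0061, 0, 0, 0, 0.043, 12, -0.0006, 0.0094, 0, 0, 0, 0.066, 12, -0.0006, 0.0094, 0, 0, 0, 0.066]'; python3 -c "
from h import *
p=np.array([551.3,-180.75]);d=observe()['tcp_pos'][:2]-p;print(np.hypot(*d),np.degrees(np.arctan2(d[1],d[0])),yaw())"
```

```text
time: 25.5
tcp_pos: [543.9, -123.2, 29.0]
eef_rot: [0.659, 0.752, -0.0, -0.0]
contact_force: [-0.6, -2.0, -1.9]
width: 15.4
gripper_force: 24.8
time: 26.0
tcp_pos: [551.5, -122.9, 28.9]
eef_rot: [0.707, 0.707, -0.0, -0.0]
contact_force: [-0.5, -2.7, -3.2]
width: 15.4
gripper_force: 24.7
57.875884127028236 89.75764059623816 -0.019289526241515184
```

Converted, 23.3 mm / 800 = 0.0291, 17.1 mm / 800 = 0.0214, 0.4135 rad / 2 = 0.2068.

```bash
python3 -m jog '[12, -0.0001, 0.0036, 0, 0, 0, 0.025, 12, -0.0004, 0.0073, 0, 0, 0, 0.05, 12, -0.0009, 0.0109, 0, 0, 0, 0.075, 12, -0.0015, 0.0144, 0, 0, 0, 0.1, 12, -0.0023, 0.0179, 0, 0, 0, 0.125, 12, -0.0033, 0.0214, 0, 0, 0, 0.15, 12, -0.0044, 0.0248, 0, 0, 0, 0.175, 12, -0.0061, 0.0291, 0, 0, 0, 0.2068, 12, -0.0061, 0.0291, 0, 0, 0, 0.2068, 12, -0.0061, 0.0291, 0, 0, 0, 0.2068]'; python3 - <<'E'
from h import *
p=np.array([551.3,-180.75]);d=observe()['tcp_pos'][:2]-p;print(np.hypot(*d),np.degrees(np.arctan2(d[1],d[0])),yaw())
E
```

```text
time: 27.25
tcp_pos: [574.1, -127.9, 28.9]
eef_rot: [0.837, 0.547, -0.001, -0.0]
contact_force: [-2.7, -4.5, -3.5]
width: 15.8
gripper_force: 24.6
57.58146709327329 66.62139113859759 -23.680534784271778
```

Converted, -150 mm / 800 = -0.1875, -100 mm / 800 = -0.125.

```bash
python3 -m jog '[12, -0.0013, 0, 0.0013, 0, 0, 0, 12, -0.0013, 0, 0.0013, 0, 0, 0, 24, -0.0013, 0, 0.0013, 0, 0, 0, 40, -0.0013, 0, 0.0013, 0, 0, 0, 40, -0.0013, 0, 0.0013, 0, 0, 0, 40, -0.0013, 0, -0.05, 0, 0, 0, 40, -0.0013, 0, -0.125, 0, 0, 0, 40, -0.0013, 0, -0.1875, 0, 0, 0, 40, -0.0013, 0, -0.1875, 0, 0, 0]'; python3 -m jog '[40, -0.075, -0.025, 0, 0, 0, 0, 40, -0.15, -0.075, 0, 0, 0, 0, 40, -0.2, -0.1375, 0, 0, 0, 0, 40, -0.25, -0.2, 0, 0, 0, 0, 40, -0.25, -0.2, 0, 0, 0, 0, 40, -0.25, -0.2, 0, 0, 0, 0, 40, -0.25, -0.2, 0, 0, 0, 0, 40, -0.25, -0.2, 0, 0, 0, 0]'; python3 - <<'E'
from h import *
t=snapshot("top"); cv2.imwrite("pics/t10.png",t["image"][:,:,::-1]); g=cv2.cvtColor(t["image"],cv2.COLOR_RGB2GRAY)
piv=np.array([551.3,-180.75])
c=cv2.HoughCircles(cv2.resize(g,None,fx=3,fy=3,interpolation=cv2.INTER_CUBIC)[450:900,500:1000],cv2.HOUGH_GRADIENT,1,40,param1=120,param2=25,minRadius=75,maxRadius=115)
for u,v,r in (c[0][:5] if c is not None else []):
    p=ray(t,(u+500)/3,(v+450)/3,55); e=p[:2]-piv; print(p.round(1),r/3,np.hypot(*e).round(1),np.degrees(np.arctan2(e[1],e[0])).round(2))
print(observe()["tcp_pos"])
E
```

```text
time: 28.38
tcp_pos: [578.9, -129.9, 186.0]
eef_rot: [0.837, 0.547, 0.004, 0.005]
contact_force: [0.3, 0.7, 0.8]
width: 40.1
gripper_force: 0.0
time: 29.38
tcp_pos: [348.8, -246.9, 179.5]
eef_rot: [0.837, 0.547, 0.0, 0.0]
contact_force: [0.7, 0.6, -0.1]
width: 40.0
gripper_force: 0.0
[611.9 -42.3  55. ] 30.300001 151.1 66.35
[ 348.71047817 -246.91185818  179.43749019]
```

```bash
python3 - <<'E'
from h import *
t=snapshot("top"); g=cv2.GaussianBlur(cv2.cvtColor(t["image"],cv2.COLOR_RGB2GRAY),(3,3),0)
u,v=proj(t,(611.9,-42.3,55)); print(u,v)
V,U=np.mgrid[:480,:640]; m=((np.hypot(U-u,V-v)<24.5)&(g<125)).astype(np.uint8)
n,l,st,ce=cv2.connectedComponentsWithStats(m); i=1+st[1:,4].argmax(); print(st[i],ce[i])
x,y,w,h=st[i][:4]; print("outline c",ray(t,x+w/2-.5,y+h/2-.5,8).round(1))
print("before: outline px x 241-272.5, y 193-226")
s="".join; print("\n".join(s(" #"[k] for k in r) for r in (l==i)[int(v)-26:int(v)+27:2,int(u)-26:int(u)+27]))
print("knob",proj(t,(551.3,-180.75,90)), g[int(proj(t,(551.3,-180.75,90))[1])-6:,:][:13:2,int(proj(t,(551.3,-180.75,90))[0])-6:][:,:13:2])
E
```

```text
259.4922478411845 205.51538585084106
[243 192   2   1   2] [243.5 192. ]
outline c [652.1  -6.3   8. ]
before: outline px x 241-272.5, y 193-226Traceback (most recent call last):
  File "<stdin>", line 8, in <module>
  File "<stdin>", line 8, in <genexpr>
  File "<stdin>", line 8, in <genexpr>
TypeError: string indices must be integers, not 'numpy.bool'
```

```bash
python3 - <<'E'
from h import *
t=snapshot("top"); g=cv2.GaussianBlur(cv2.cvtColor(t["image"],cv2.COLOR_RGB2GRAY),(3,3),0)
u,v=259.5,205.5; V,U=np.mgrid[:480,:640]; ins=np.hypot(U-u,V-v)<25
th,_=cv2.threshold(g[ins].reshape(-1,1),0,255,cv2.THRESH_OTSU); print("otsu",th)
m=(ins&(g<th)).astype(np.uint8); n,l,st,ce=cv2.connectedComponentsWithStats(m); i=1+st[1:,4].argmax(); print(st[i],ce[i])
for r in (l==i)[180:232:2,233:287]: print("".join(" #"[int(k)] for k in r))
k=proj(t,(551.3,-180.75,90)).round().astype(int); print("knob",k); print(g[k[1]-8:k[1]+9:2,k[0]-8:k[0]+9:2])
E
```

```text
otsu 145.0
[241 193  32  34 797] [256.89585947 210.48180678]
                                                      
                                                      
                                                      
                                                      
                                                      
                                                      
                                                      
                       #######                        
                      ###########                     
                     ##############                   
              #######################                 
            ##########################                
          #############################               
         ###############################              
         ###############################              
        ################################              
        ################################              
        ################################              
         ##############################               
         #############################                
           #########################                  
            #######################                   
                ################                      
                    ######                            
                                                      
                                                      
knob [335 233]
[[101 101 104 103  90  94 103  99  98]
 [ 80  86  93  99 111 118 111 113 117]
 [ 76  54  47  66  83  95 100 100 100]
 [ 67  41  92 166 162  82  82 101 101]
 [ 59  35 125 183 183 106  73 102 106]
 [ 70  28  70 141 137  68  80 102 108]
 [ 76  38  20  41  42  50  88  99 115]
 [ 66  75  50  34  52  83  95  97 105]
 [ 53  64  80  93 101 108 106 103 103]]
```

The ammonite is unmoved (same pixel box) and the lens bearing of 66.35° is within about 0.5° of the fossil's. The knob is in place and the robot is clear, so I'm handing in.

```bash
python3 -c "
from plant import *
print(hand_in())"
```

```text
the job is handed in; nothing more can be done
None
```

The job is handed in: the eye is fully home in the fork, the pin is seated with its knob on the fork, and the lens stands within about 1 mm of the ammonite's bearing but about 11 mm short of its centre, as near as the 150 mm arm reaches; the fossil is unmoved, the pebble (not rechecked at the end) was never approached, and the robot has let go of everything, about 30 s in.

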